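# Drop the pattern stand's kickstand and hold its frame upright

## Robot

A 6-joint arm with a two-finger parallel gripper is mounted at the origin on the work surface. World frame = base frame: x ahead of the robot, y to its left, z up, the work surface at z = 0. Lengths are in m, angles in rad, forces in N, time in s.
With the tool pointing down it reaches from about 0.375 to 0.9 m from the base axis. Payload 3.1 kg.
Tool frame: the origin (TCP) lies midway between the tips of the shut fingers; the grasp point (between the pads) lies 19 mm behind it; z points along the fingers, y is the line along which they close (so a half turn about z gives the same grasp; the last joint's range is limited). The gripper opens to 85 mm and grips with 20 to 120 N. Pads are 22 mm wide; open, the fingers measure 114 mm over their backs; the gripper's body (76 mm by 85 mm) begins 54 mm behind the grasp point. The pads swing forward as they close: fully open they stand 13 mm farther back than shut.
Start: joints at [-1.313, 0.527, 1.433, -0, 1.181, -0.178], TCP at [0.264, -0.567, 0.231] pointing down, gripper open.
Joint ranges: [-3.08, 3.08], [-0.75, 2.2], [0.22, 2.44], [-1.43, 4.57], [0, 2.65], [-2.85, 2.85]. Speed limits (rad/s): [2.79, 2.79, 3.14, 3.14, 3.14, 3.14].

## Interface

Orientations are given as a unit quaternion [x, y, z, w].
In Python, from station import manip gives the robot as it stands.
- The arm moves only by the tool step_arm, never from a script. Its argument "targets" is text: rows parted by semicolons, each of 4 numbers parted by spaces: the shift along the tool's x, y, z in mm, then the turn about the tool's z in degrees. A call has 1 to 12 rows; each row is the pose to reach, as a shift and turn from the pose commanded when the call began, along the tool's axes at that moment; what a row does not reach only later rows make up. A row lasts 1/10 s, in which the tool goes at most 50 mm and 8.59 degrees, less where a joint would pass 70% of its speed; a pose out of reach is approached as far as the arm can. A call with a gripper value outside its range is refused whole. "gripper" is the closure, from 0 (fully open) to 1 (shut), set as the call begins (left out, the last holds). The fingers move at their own pace and stop on an object; "squeeze" is the grip in N (left out, the last holds). Time passes only in rows, so rows that repeat a pose let the fingers close. It gives the time, the measured TCP pose, the force, the opening and the grip force at its end, in the units of the state.
- manip.sense(): the state, without advancing time (a new reading comes with each control period).
- manip.snapshot(name): name is "scene" or "side" or "wrist"; returns the picture (384x512x3 uint8, red, green, blue); there is no depth.
- manip.get_calibration(name): a dict with "fov_y" (degrees; the focal length in pixels is half the picture's height over the tangent of half this angle, whatever the lens; pixels are square), "cx", "cy" (the principal point, pixels), "extrinsics" (4x4, takes a point from camera to world coordinates); the wrist camera has in their place "tool_from_camera" (4x4, takes a point from camera to tool coordinates, whose origin is the TCP and whose axes are the flange's). Camera axes: x right, y down, z forward; pixel columns grow to the right and rows downward; lengths in m; the calibration is good to about 2 mm. A picture is of the moment at which its call begins: read the wrist's pose just before it. get_calibration takes no time and is no camera call.
- manip.sign_off(): hands the job in; it is judged then, once.
Trained networks look in the newest picture that a camera, given by its name, has taken for a name from the list of things; names that differ only in an ending like _2 or _b are one class to them, and where a whole thing is asked for, a point or a joint stands for the part that bears it (a point fixed in the world has none). Each returns a list of dicts, best first, with "p" (0 to 1); they miss things now and then, are a little off and sometimes report something else, mostly with a low value. They report only what shows in the picture. A call takes as long as a camera call.
- manip.recognise(camera, query): "position" ([column, row] in pixels, amid what is visible of it).
- manip.masks_of(camera, query): "pixels" (384x512 bool, what is visible of it) and "position" ([column, row] in pixels, amid what is visible of it).
- manip.mark_of(camera, query): "position" ([column, row] in pixels: a listed point, or the origin of a listed thing).
The state is a dict: "t": time; "q": joint angles; "qd": joint speeds; "tau": joint torques, N m; "tcp_pos": TCP position; "tool_rot": TCP orientation; "force": force on the tool from outside, world axes, zero at the start; "ft_torque": the same for the moment, N m; "finger_gap": opening from 0.0 (shut) to 1.0 (fully open); "gripper_force": force on a finger pad.
Only numpy, scipy, OpenCV 4.12 (cv2) and the standard library are available. Lean on these libraries where they do the work, as an engineer would, in place of code of your own. Each camera call takes 0.05 s, during which the arm holds its last target. There are 200 camera calls.

## Task

Get the folding pattern stand ready for the cutter: push its folded kickstand down over centre so that it snaps fully down, then raise the leaning frame upright until you feel the kickstand's foot come to rest on its rubber block. Finish while still holding the frame there, with the fingers pressing the foot lightly on the block, because the frame tips back if let go; leave everything else on the table undisturbed.

Things in the scene. Friction and masses are not known exactly. Their poses are not given: they have to be found in the camera images.
- stand: the folding pattern stand's base, fixed to the table: a grey steel plate 240 (x) x 280 (y) x 12 mm. Origin on the table surface, under the middle of the frame's hinge line; its +x is the side of the kickstand and rubber block (plate from -110 to +130 mm), its -x the side to which the frame leans at the start. It may be yawed by up to 0.35 rad either way. Two thin struts rise at x -98 to -47 mm, y +-110 mm, up to 95 mm high; the leaning frame rests on them
- hinge_mid (a point): middle of the frame's hinge line, 30 mm above the table; axes as the base, the hinge runs along its y
- lean (a joint): angle of the frame about its foot hinge (rad): 0 = leaning on the struts, towards the base's -x, 0.44 rad from vertical; 0.44 = exactly upright; grows as the frame is raised towards the base's +x; ends at 0.62. Gravity and a light spring always draw it back to 0 (about 3 N at the top rail when upright, about 4 N when leaning). With the kickstand down its foot meets the rubber block near 0.44, anywhere from 0.40 to 0.48, as the block's height differs from stand to stand
- frame: the upright frame: 16 mm thick round steel top rail 236 mm long, its centre 200 mm above the hinge line along the frame; two 12 mm side tubes at y +-110 mm; a plywood panel 200 mm wide on its -x side from 42 to 148 mm above the hinge (its ledge reaches 33 mm out). Between panel and rail it is open. Origin at the middle of the hinge line, z up along the frame, x across it (+x to the kickstand), y along the rail. Mass 0.6 to 1.0 kg
- rail_mid (a point): middle of the frame's top rail, on its axis; axes as the frame. At the start about 210 mm above the table, upright 230 mm
- swing (a joint): turn of the kickstand about its hub axle (rad): 0 = folded up, pointing 50 degrees above the frame's +y direction; grows as it is pushed down, 0.87 = level along +y, 2.58 = fully down on its own stop, pointing at the frame's foot and 8 degrees past. A short over-centre tension spring beside the hub drives it back to 0 below 1.29 and down to 2.58 above 1.29; it takes about 3 N at the foot to start it
- kickstand: the kickstand leg: round steel bar of 12 mm with a 22 mm rubber ball for a foot, turning in a plane parallel to the frame on its +x side. Origin on the hub axle at the frame's face, x along the axle (away from the frame), y along the leg; the bar runs from (66, 8, 0) to (88, 86, 0) mm in these axes, the foot's centre is at (90, 92, 0) mm
- hub_end (a point): free end of the kickstand's hub axle (24 mm thick); on the turning axis, 100 mm above the hinge line along the frame and 76 mm out from the frame along its +x; axes as the kickstand
- foot_mid (a point): centre of the kickstand's rubber ball foot (22 mm); axes as the kickstand. It lies 92 mm from the hub axis and 14 mm farther out from the frame than point hub_end
- rubber_block: the fixed black rubber block on the base plate, 50 x 50 mm, that the kickstand's foot comes down on; origin at the centre of its underside, its top 20 mm above that and 25 to 31 mm above the table. It gives only slightly when pressed
- weight_a: bystander: stepped dark iron pattern weight, 60 mm wide, 100 mm tall, beside the stand on its +y side; origin at the centre of its underside
- weight_b: bystander: a pattern weight like the other, beside the stand on its -y side
- weight_c: bystander: a third pattern weight, off to the robot's right
- thread_cone: bystander: cone of thread 60 mm wide, 100 mm tall, off to the left; origin at the centre of its underside
- pin_bowl: bystander: small white bowl 84 mm wide, 30 mm tall, on the stand's -x side; origin at the centre of its underside
- set_square: bystander: flat wooden triangle about 230 x 150 mm, 6 mm thick, at the far left
- chalk: bystander: flat piece of chalk 45 x 30 x 8 mm, on the stand's -x side

How it is judged:
On the way, in this order (a step that is already met when the one before it is completed fails the run):
1. the kickstand is flipped over centre and is fully down (value of joint swing above 2.45 rad), for 0.2 s.
2. the frame is raised upright and the kickstand's foot rests on the rubber block (angle between rail_mid's own z axis and vertical below 0.1 rad and contact force between kickstand and rubber_block above 1 N), for 0.2 s.
At the end, for the whole second after the job is handed in: The kickstand is fully down (swing above 2.45 rad); the frame is within 0.1 rad of upright and still; the kickstand's foot presses on the rubber block with more than 1 N; and the fingers hold the frame, pressing on it with more than 1 N (all of step 2 and value of joint swing above 2.45 rad and velocity of joint lean between -0.05 and 0.05 rad/s and contact force between the fingers and frame above 1 N); the arm keeps its last pose, push and grip.
It fails at once if the foot is rammed on the block with more than 90 N (contact force between kickstand and rubber_block above 90 N).
It fails at once if a bystander is pushed more than 30 mm or knocked over (distance of any of weight_a, weight_b, weight_c, thread_cone, pin_bowl, set_square, chalk from where it was at the start of the episode above 0.03 m or angle between any of weight_a, weight_b, weight_c, thread_cone's own z axis and vertical above 0.5 rad).
It also fails if it takes over 48 s, if anything falls off the work surface, if the arm or the gripper's body presses on something with over 40 N, if the wrist force passes 120 N, or if a joint passes its speed limit or range.

## Working session

There is one attempt and no reset: what is moved stays moved. The work goes in short steps, Python scripts to look and compute and a tool call to move; the robot and the scene stay as the last step left them, time stands still between calls to the robot, and variables do not carry over. Pictures are saved under pics/ and viewed, at most 10 in all, crops included, and the job is handed in when it is done.

Besides the shell and the picture viewer there is one more tool, called after ">>>" as name(argument=value, ...) on one line, values as JSON. step_arm: Moves the arm, as the interface text tells. Its arguments: {"type":"object","properties":{"targets":{"type":"string"},"gripper":{"type":"number"},"squeeze":{"type":"number"}},"required":["targets"]}

```bash
mkdir -p pics; ls
cat > h.py <<'E'
import numpy as np, cv2
from station import manip
from scipy.spatial.transform import Rotation as R
def snap(c,f=None):
    im=manip.snapshot(c)
    if f: cv2.imwrite('pics/'+f,im[:,:,::-1])
    return im
def cam(c):
    k=manip.get_calibration(c); f=192/np.tan(np.radians(k['fov_y']/2))
    return k,f
def ray(c,uv):
    k,f=cam(c);E=np.array(k['extrinsics'])
    d=np.array([(uv[0]-k['cx'])/f,(uv[1]-k['cy'])/f,1]);d=E[:3,:3]@d
    return E[:3,3],d/np.linalg.norm(d)
def proj(c,p):
    k,f=cam(c);E=np.array(k['extrinsics'])
    q=E[:3,:3].T@(np.array(p)-E[:3,3]);return q[:2]/q[2]*f+[k['cx'],k['cy']]
def tri(a,b):
    A=[];B=[]
    for c,uv in (a,b):
        o,d=ray(c,uv);P=np.eye(3)-np.outer(d,d);A.append(P);B.append(P@o)
    x=np.linalg.lstsq(np.vstack(A),np.hstack(B),rcond=None)[0]
    return x,[np.linalg.norm(P@x-b) for P,b in zip(A,B)]
E
python3 - <<'E'
from h import *
for c in('scene','side'):snap(c,c+'0.png')
for q in ['rail_mid','hub_end','foot_mid','hinge_mid','rubber_block','stand','weight_a','pin_bowl','thread_cone']:
    r={c:manip.mark_of(c,q)[:3] for c in('scene','side')}
    print(q,{c:[(np.round(x['position']).tolist(),round(x['p'],2)) for x in v] for c,v in r.items()})
    if r['scene'] and r['side']: 
        x,e=tri(('scene',r['scene'][0]['position']),('side',r['side'][0]['position']));print(x.round(3),np.round(e,3))
print(manip.sense())
E
```

```text
pics
rail_mid {'scene': [([201.0, 177.0], 0.72)], 'side': [([296.0, 149.0], 0.98)]}
[ 0.503 -0.108  0.21 ] [0.002 0.002]
hub_end {'scene': [([212.0, 220.0], 0.76), ([344.0, 166.0], 0.53)], 'side': [([265.0, 155.0], 0.52)]}
[ 0.607 -0.091  0.147] [0.002 0.002]
foot_mid {'scene': [([229.0, 194.0], 0.67)], 'side': [([260.0, 149.0], 0.62), ([320.0, 195.0], 0.42)]}
[ 0.584 -0.032  0.221] [0.005 0.005]
hinge_mid {'scene': [([214.0, 235.0], 0.71)], 'side': [([272.0, 185.0], 0.91)]}
[ 0.579 -0.098  0.021] [0.001 0.001]
rubber_block {'scene': [([218.0, 268.0], 0.82), ([216.0, 236.0], 0.17)], 'side': [([247.0, 179.0], 0.56)]}
[ 0.681 -0.09   0.001] [0.004 0.004]
stand {'scene': [([212.0, 240.0], 0.68)], 'side': [([267.0, 190.0], 0.92)]}
[ 0.589 -0.097 -0.004] [0.009 0.009]
weight_a {'scene': [([159.0, 283.0], 0.71), ([137.0, 190.0], 0.71), ([286.0, 239.0], 0.62)], 'side': [([233.0, 218.0], 0.67), ([272.0, 155.0], 0.65)]}
[ 0.687 -0.178 -0.186] [0.131 0.131]
pin_bowl {'scene': [([182.0, 201.0], 0.55), ([139.0, 192.0], 0.48)], 'side': [([316.0, 196.0], 0.74)]}
[ 0.433 -0.18  -0.002] [0.01 0.01]
thread_cone {'scene': [([344.0, 166.0], 0.66)], 'side': [([239.0, 310.0], 0.59)]}
[ 0.361  0.355 -0.003] [0.002 0.002]
{'t': 1.0, 'q': array([-1.31349496e+00,  5.27473735e-01,  1.43266976e+00, -2.51908136e-06,
        1.18140194e+00, -1.78525362e-01]), 'qd': array([-6.80291911e-04,  2.40334245e-05,  1.23384994e-03, -1.14464710e-04,
       -2.44329206e-04, -1.92551962e-03]), 'tau': array([-7.84369931e-04, -4.42325735e+01, -1.78426051e+01, -3.36354287e-04,
        8.05876007e-04, -1.38239127e-07]), 'tcp_pos': array([ 0.26386019, -0.56656467,  0.2313362 ]), 'tool_rot': array([ 9.76350587e-01,  2.16193273e-01, -2.34751538e-07,  2.36349360e-05]), 'force': array([-0.50975871, -0.11310221,  0.48968593]), 'ft_torque': array([ 0.04166101, -0.0076695 , -0.03880597]), 'gripper_force': 0.0, 'finger_gap': 1.0022102232687793}
```

View pics/scene0.png

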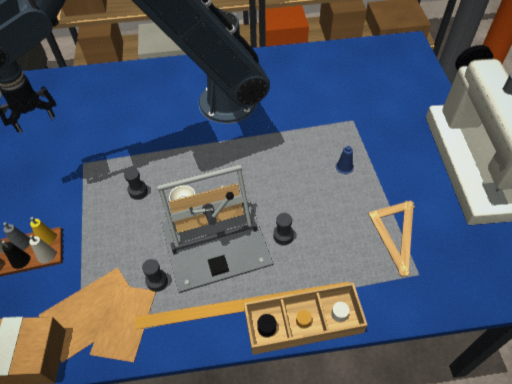

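View pics/side0.png

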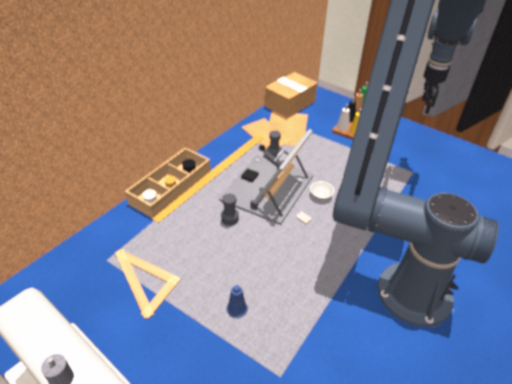

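The scene view shows the stand around (215,235), with the rail from (160,187) to (242,168) and the folded kickstand's foot near (231,195). The side view agrees, with the rail mid at (296,149). Next I'll fit the stand pose to these marks.

```bash
cat >> h.py <<'E'
def local(p,lean,swing=0):  # frame coords -> stand coords
    a=lean-0.44; x,y,z=p
    return np.array([x*np.cos(a)+z*np.sin(a),y,.03-x*np.sin(a)+z*np.cos(a)])
def foot(lean,s):
    t=np.radians(50)-s
    return local((.09,.092*np.cos(t),.1+.092*np.sin(t)),lean)
def world(p,P): 
    c,s=np.cos(P[2]),np.sin(P[2]);return np.array([P[0]+c*p[0]-s*p[1],P[1]+s*p[0]+c*p[1],p[2]])
def totool(w,yaw=None):  # mm shift in tool axes to bring TCP to w; turn (deg) so tool y lies along stand x
    s=manip.sense();r=R.from_quat(s['tool_rot']);d=r.inv().apply(w-s['tcp_pos'])*1000
    ty=r.apply([0,1,0]);t=None
    if yaw is not None:
        t=-np.degrees(yaw-np.arctan2(ty[1],ty[0]));t=(t+90)%180-90
    return d.round(1),t,s['q'].round(2)
E
python3 - <<'E'
from h import *
from scipy.optimize import least_squares
L={'rail_mid':local((0,0,.2),0),'hub_end':local((.076,0,.1),0),'foot_mid':foot(0,0),'hinge_mid':np.array([0,0,.03]),'stand':np.zeros(3)}
obs=[]
for c in('scene','side'):
    snap(c)
    for q in L:
        r=manip.mark_of(c,q)
        if r: obs.append((c,q,r[0]['position']))
f=lambda P:np.hstack([proj(c,world(L[q],P))-uv for c,q,uv in obs])
s=least_squares(f,[.589,-.1,.1],loss='soft_l1',f_scale=1.)
P=s.x;print(P.round(4));np.save('P.npy',P)
for o,e in zip(obs,f(P).reshape(-1,2)):print(o[:2],e.round(1))
for sw in(0,.4,.87,1.29,1.5):print(sw,world(foot(0,sw),P).round(3))
w=world(foot(0,0),P);print(totool(w+[0,0,.06],P[2]))
E
```

```text
[ 0.587  -0.095   0.1371]
('scene', 'rail_mid') [-0.9 -1.7]
('scene', 'hub_end') [ 0.1 -1.9]
('scene', 'foot_mid') [0.7 2.5]
('scene', 'hinge_mid') [-0.3  0.9]
('scene', 'stand') [2.8 0.6]
('side', 'rail_mid') [ 0.9 -0.6]
('side', 'hub_end') [ 1.2 -2.3]
('side', 'foot_mid') [-0.1 -3.4]
('side', 'hinge_mid') [-26.9  28.8]
('side', 'stand') [0.4 1.4]
0 [ 0.588 -0.035  0.223]
0.4 [ 0.597 -0.011  0.197]
0.87 [0.613 0.001 0.159]
1.29 [ 0.63  -0.004  0.125]
1.5 [ 0.638 -0.013  0.11 ]
(array([ 517.8, -345. ,  -51.2]), np.float64(-72.88711079640909), array([-1.31,  0.53,  1.43,  0.  ,  1.18, -0.18]))
```

>>> step_arm(targets="120 -75 -150 -20;475 -295 -150 -73;475 -295 -150 -73;475 -295 -150 -73;475 -295 -150 -73;475 -295 -150 -73;475 -295 -150 -73;475 -295 -150 -73;475 -295 -150 -73;475 -295 -150 -73;475 -295 -150 -73;475 -295 -150 -73", gripper=1)

```text
t: 2.8
tcp_pos: [0.5712, -0.0959, 0.3823]
tool_rot: [0.656, 0.755, 0.001, 0.001]
force: [0.2, -0.4, -0.1]
finger_gap: 0.001
gripper_force: 0.0
```

>>> step_arm(targets="0 0 0 0;0 0 0 0")

```text
t: 3.0
tcp_pos: [0.57, -0.098, 0.3813]
tool_rot: [0.655, 0.755, -0.0, 0.0]
force: [0.4, -0.0, 0.8]
finger_gap: 0.003
gripper_force: 0.0
```

```bash
cat >> h.py <<'E'
def wproj(p,s):
    k=manip.get_calibration('wrist');f=192/np.tan(np.radians(k['fov_y']/2));T=np.array(k['tool_from_camera'])
    t=R.from_quat(s['tool_rot']).inv().apply(np.array(p)-s['tcp_pos'])
    q=T[:3,:3].T@(t-T[:3,3]);return q[:2]/q[2]*f+[k['cx'],k['cy']]
E
python3 - <<'E'
from h import *
P=np.load('P.npy');s=manip.sense();print(s['t'],s['tcp_pos'],s['tool_rot'])
im=snap('wrist')
L={'rail_mid':local((0,0,.2),0),'hub_end':local((.076,0,.1),0),'foot_mid':foot(0,0),'hinge_mid':np.array([0,0,.03]),'stand':np.zeros(3),'a':local((0,.11,.2),0),'b':local((0,-.11,.2),0)}
for q in L:
    p=wproj(world(L[q],P),s)
    r=manip.mark_of('wrist',q) if len(q)>1 else []
    print(q,p.round(),[(x['position'],x['p']) for x in r[:2]])
    cv2.circle(im,tuple(int(v) for v in p.round()),3,(255,0,0),-1)
cv2.imwrite('pics/w1.png',im[:,:,::-1])
E
```

```text
3.0 [ 0.56997624 -0.09795797  0.38127597] [ 6.55493340e-01  7.55200873e-01 -3.33594752e-04  1.04681379e-04]
rail_mid [201. 169.] [([272.3, 141.9], 0.75), ([199.2, 169.8], 0.7)]
hub_end [296. 159.] [([293.6, 159.5], 0.71)]
foot_mid [289. 115.] [([286.0, 113.9], 0.62)]
hinge_mid [273. 143.] [([270.1, 140.5], 0.86)]
stand [272. 141.] [([271.4, 142.4], 0.92)]
a [194.  61.] []
b [207. 256.] []
```

View pics/w1.png

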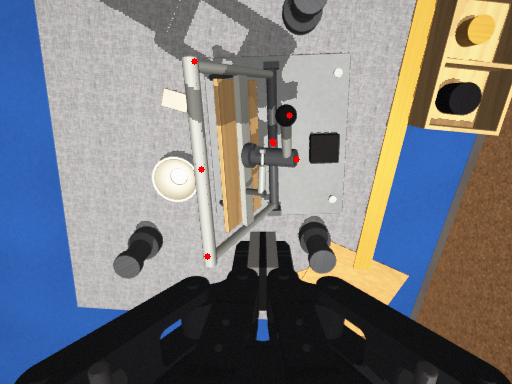

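Run:
```python
from h import *
P=np.load('P.npy');P[0]-=.0028;P[1]+=.001;np.save('P.npy',P)
for sw in(0,0,.2,.4,.6,.8,1,1.2,1.3,1.4,1.5,1.6,1.7):print(sw,totool(world(foot(0,sw)+[0,0,.011],P),P[2])[:2])
```

```text
0 (array([ 62.7,  24.4, 147.5]), np.float64(-0.00218836198821748))
0 (array([ 62.7,  24.4, 147.5]), np.float64(-0.00218836198821748))
0.2 (array([ 75.6,  30. , 159.4]), np.float64(-0.00218836198821748))
0.4 (array([ 85.5,  36.6, 173.3]), np.float64(-0.00218836198821748))
0.6 (array([ 92.2,  43.9, 188.8]), np.float64(-0.00218836198821748))
0.8 (array([ 95.3,  51.6, 205.2]), np.float64(-0.00218836198821748))
1 (array([ 94.8,  59.4, 221.8]), np.float64(-0.00218836198821748))
1.2 (array([ 90.7,  67.1, 238. ]), np.float64(-0.00218836198821748))
1.3 (array([ 87.3,  70.7, 245.7]), np.float64(-0.00218836198821748))
1.4 (array([ 83.1,  74.2, 253.1]), np.float64(-0.00218836198821748))
1.5 (array([ 78.1,  77.5, 260. ]), np.float64(-0.00218836198821748))
1.6 (array([ 72.3,  80.5, 266.5]), np.float64(-0.00218836198821748))
1.7 (array([ 65.8,  83.3, 272.5]), np.float64(-0.00218836198821748))
```

>>> step_arm(targets="30 12 45 0;60 24 90 0;63 24 130 0;63 24 142 0;63 24 142 0")

```text
t: 3.8
tcp_pos: [0.5837, -0.0334, 0.2376]
tool_rot: [0.656, 0.754, -0.001, -0.002]
force: [0.2, -0.5, 1.3]
finger_gap: 0.002
gripper_force: 0.0
```

>>> step_arm(targets="2 1 6 0;4 2 10 0;10 4 15 0;16 8 22 0;20 10 28 0;23 12 35 0;23 12 35 0")

```text
t: 4.5
tcp_pos: [0.5963, -0.0071, 0.2073]
tool_rot: [0.657, 0.754, 0.003, 0.002]
force: [0.2, 3.7, 6.1]
finger_gap: 0.001
gripper_force: 3.2
```

Run:
```python
from h import *
P=np.load('P.npy');s=manip.sense();print(s['t'],s['tcp_pos'],s['force'])
im=snap('scene');snap('wrist','w2.png')
cv2.imwrite('pics/s2.png',cv2.resize(im[130:300,120:310,::-1],None,fx=3,fy=3))
for c in('scene','wrist'):print([(x['position'],x['p']) for x in manip.mark_of(c,'foot_mid')[:2]])
for sw in(.2,.4,.6,.8):print(sw,proj('scene',world(foot(0,sw),P)).round(),wproj(world(foot(0,sw),P),s).round())
```

```text
4.5 [ 0.59625647 -0.00711364  0.20726546] [0.20020631 3.66841314 6.06268269]
[([239.5, 200.7], 0.58)]
[([253.7, 242.3], 0.59)]
0.2 [236. 198.] [246. 270.]
0.4 [240. 202.] [258. 241.]
0.6 [243. 207.] [269. 220.]
0.8 [246. 212.] [280. 206.]
```

View pics/s2.png

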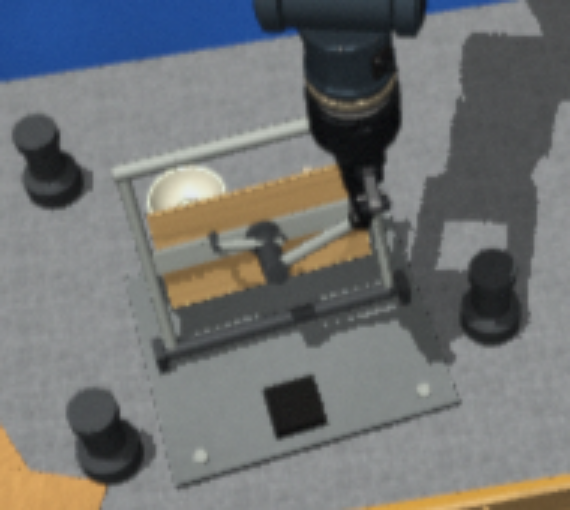

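The arm's fingertips are on the foot and the kickstand has turned to about 0.35 rad. I'll keep following the arc past centre.

>>> step_arm(targets="4 4 8 0;6 8 15 0;8 12 24 0;9 16 32 0;9 20 40 0;8 23 48 0;7 27 56 0;5 31 64 0;1 35 72 0;-3 38 79 0;-8 41 86 0;-12 43 90 0")

```text
t: 5.9
tcp_pos: [0.6377, -0.015, 0.1132]
tool_rot: [0.656, 0.754, -0.0, -0.001]
force: [-0.2, 0.2, -0.2]
finger_gap: -0.001
gripper_force: 0.0
```

Run:
```python
from h import *
P=np.load('P.npy');s=manip.sense();print(s['t'],s['tcp_pos'],s['force'])
im=snap('scene')
cv2.imwrite('pics/s3.png',cv2.resize(im[130:300,120:310,::-1],None,fx=3,fy=3))
print([(x['position'],x['p']) for x in manip.mark_of('scene','foot_mid')[:2]])
for sw in(.8,1.5,2.58):print(sw,proj('scene',world(foot(0,sw),P)).round())
```

```text
5.9 [ 0.63772464 -0.01495323  0.11319649] [-0.17387596  0.18644153 -0.18953006]
[([215.4, 249.5], 0.71)]
0.8 [246. 212.]
1.5 [243. 232.]
2.58 [214. 250.]
```

View pics/s3.png

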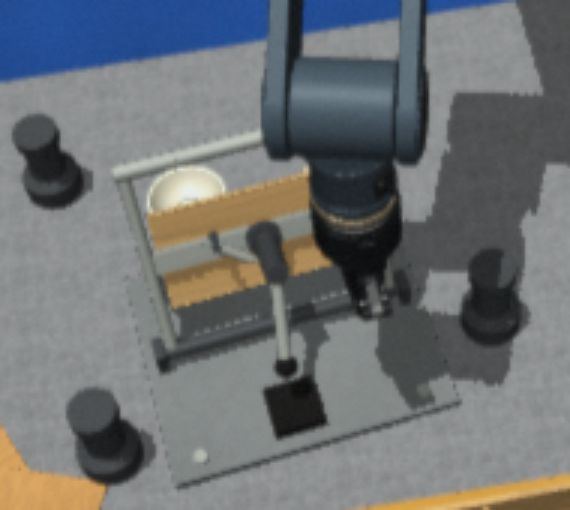

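The kickstand is fully down, with its foot at (215,250), where the fit puts a swing of 2.58. Next I'll rise and go over the rail.

>>> step_arm(targets="0 0 -50 0;0 0 -100 0;0 0 -150 0;0 0 -190 0;0 0 -190 0", gripper=0.3)

```text
t: 6.5
tcp_pos: [0.6416, -0.0149, 0.3127]
tool_rot: [0.656, 0.755, 0.004, 0.007]
force: [0.5, -0.2, 0.4]
finger_gap: 0.699
gripper_force: 0.0
```

Run:
```python
from h import *
P=np.load('P.npy')
print(manip.sense()['finger_gap'])
for l in(0,.1,.2,.3,.4,.44,.48):print(l,totool(world(local((0,0,.2),l)-[0,0,.018],P),P[2]))
```

```text
0.698911894123144
0 (array([ -69.6, -154.8,  117.8]), np.float64(0.13470025120921036), array([-0.2 ,  0.47,  1.3 ,  0.  ,  1.36, -0.34]))
0.1 (array([ -69.7, -136.2,  110.5]), np.float64(0.13470025120921036), array([-0.2 ,  0.47,  1.3 ,  0.  ,  1.36, -0.34]))
0.2 (array([ -69.8, -117. ,  105.1]), np.float64(0.13470025120921036), array([-0.2 ,  0.47,  1.3 ,  0.  ,  1.36, -0.34]))
0.3 (array([-69.8, -97.3, 101.6]), np.float64(0.13470025120921036), array([-0.2 ,  0.47,  1.3 ,  0.  ,  1.36, -0.34]))
0.4 (array([-69.9, -77.4, 100.1]), np.float64(0.13470025120921036), array([-0.2 ,  0.47,  1.3 ,  0.  ,  1.36, -0.34]))
0.44 (array([-69.9, -69.4, 100.1]), np.float64(0.13470025120921036), array([-0.2 ,  0.47,  1.3 ,  0.  ,  1.36, -0.34]))
0.48 (array([-69.9, -61.4, 100.3]), np.float64(0.13470025120921036), array([-0.2 ,  0.47,  1.3 ,  0.  ,  1.36, -0.34]))
```

>>> step_arm(targets="-35 -50 0 0;-65 -95 0 0;-70 -140 0 0;-70 -155 20 0;-70 -155 60 0;-70 -155 95 0;-70 -155 118 0;-70 -155 118 0;-70 -155 118 0")

```text
t: 7.4
tcp_pos: [0.4941, -0.1051, 0.1864]
tool_rot: [0.656, 0.755, -0.0, -0.0]
force: [0.5, 0.4, 0.1]
finger_gap: 0.701
gripper_force: 0.0
```

Run:
```python
from h import *
P=np.load('P.npy');s=manip.sense();print(s['t'],s['tcp_pos'],s['force'],world(local((0,0,.2),0),P))
snap('wrist','w4.png')
```

```text
7.4 [ 0.4940682  -0.10513728  0.18641104] [0.54572575 0.35188307 0.12145358] [ 0.49976462 -0.10568164  0.21095033]
```

View pics/w4.png

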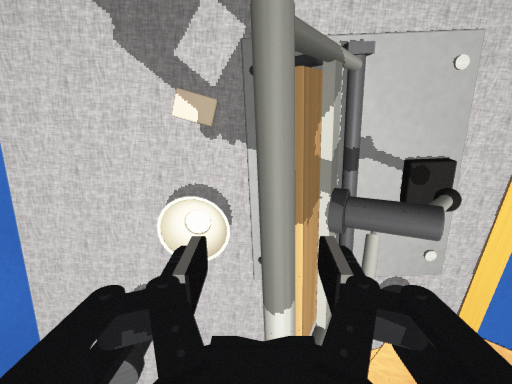

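The rail runs between the open fingers at column 275, with the finger tips at about (190,245) and (330,245). I'll centre the gripper and close it gently.

>>> step_arm(targets="0 5 -5 0;0 5 -5 0;0 5 -5 0;0 5 -5 0;0 5 -5 0;0 5 -5 0;0 5 -5 0", gripper=1, squeeze=20)

```text
t: 8.15
tcp_pos: [0.501, -0.1047, 0.1926]
tool_rot: [0.656, 0.755, 0.001, 0.002]
force: [4.7, 1.2, 5.8]
finger_gap: 0.182
gripper_force: 19.6
```

>>> step_arm(targets="0 9 -4 0;0 18 -7 0;0 28 -10 0;0 38 -13 0;0 48 -15 0;0 57 -16 0;0 65 -17 0;0 70 -17 0;0 70 -17 0;0 70 -17 0")

```text
t: 9.15
tcp_pos: [0.566, -0.0932, 0.2086]
tool_rot: [0.656, 0.755, -0.001, -0.003]
force: [-4.8, 2.5, 8.3]
finger_gap: 0.181
gripper_force: 21.4
```

Run:
```python
from h import *
P=np.load('P.npy');s=manip.sense();print(s['t'],s['tcp_pos'],s['force'],s['gripper_force'])
d=(s['tcp_pos']-[P[0],P[1],0]);x=np.cos(P[2])*d[0]+np.sin(P[2])*d[1];print('lean~',.44+np.arcsin(x/.2))
```

```text
9.15 [ 0.56601799 -0.09316913  0.2086478 ] [-4.77100489  2.49640673  8.33829183] 21.420635282993317
lean~ 0.3506504607350487
```

>>> step_arm(targets="0 3 -1 0;0 6 -1 0;0 6 -1 0;0 6 -1 0")

```text
t: 9.55
tcp_pos: [0.5713, -0.0922, 0.2091]
tool_rot: [0.656, 0.755, -0.001, -0.004]
force: [-3.9, 2.5, 6.2]
finger_gap: 0.181
gripper_force: 21.3
```

>>> step_arm(targets="0 2 0 0;0 4 0 0;0 4 0 0;0 4 0 0")

```text
t: 9.95
tcp_pos: [0.5754, -0.0915, 0.2091]
tool_rot: [0.656, 0.755, -0.001, -0.004]
force: [-3.9, 3.0, 6.0]
finger_gap: 0.181
gripper_force: 21.4
```

>>> step_arm(targets="0 1 0 0;0 2 0 0;0 2 0 0;0 2 0 0")

```text
t: 10.35
tcp_pos: [0.5773, -0.0912, 0.2092]
tool_rot: [0.656, 0.755, -0.001, -0.004]
force: [-4.7, 3.4, 6.8]
finger_gap: 0.178
gripper_force: 21.5
```

>>> step_arm(targets="0 1 0 0;0 2 0 0;0 2 0 0;0 2 0 0")

```text
t: 10.75
tcp_pos: [0.5793, -0.0908, 0.2092]
tool_rot: [0.656, 0.755, -0.001, -0.004]
force: [-5.0, 3.5, 6.4]
finger_gap: 0.183
gripper_force: 21.5
```

>>> step_arm(targets="0 1 0 0;0 2 0 0;0 2 0 0;0 2 0 0")

```text
t: 11.15
tcp_pos: [0.5813, -0.0905, 0.2091]
tool_rot: [0.656, 0.755, -0.001, -0.004]
force: [-4.2, 5.6, 5.2]
finger_gap: 0.181
gripper_force: 21.5
```

>>> step_arm(targets="0 1 0 0;0 2 0 0;0 2 0 0;0 2 0 0")

```text
t: 11.55
tcp_pos: [0.5832, -0.0901, 0.2091]
tool_rot: [0.656, 0.755, -0.001, -0.004]
force: [-4.1, 4.2, 5.4]
finger_gap: 0.177
gripper_force: 21.5
```

>>> step_arm(targets="0 1 0 0;0 2 0 0;0 2 0 0;0 2 0 0")

```text
t: 11.95
tcp_pos: [0.5851, -0.0898, 0.2091]
tool_rot: [0.656, 0.755, -0.001, -0.004]
force: [-3.3, 4.1, 6.3]
finger_gap: 0.176
gripper_force: 21.5
```

>>> step_arm(targets="0 1 0 0;0 2 0 0;0 2 0 0;0 2 0 0")

```text
t: 12.35
tcp_pos: [0.5871, -0.0894, 0.209]
tool_rot: [0.656, 0.755, -0.001, -0.004]
force: [-3.6, 3.3, 6.4]
finger_gap: 0.179
gripper_force: 21.5
```

>>> step_arm(targets="0 1 0 0;0 2 0 0;0 2 0 0;0 2 0 0")

```text
t: 12.75
tcp_pos: [0.5889, -0.0891, 0.2089]
tool_rot: [0.656, 0.755, -0.001, -0.005]
force: [-4.3, 4.5, 4.3]
finger_gap: 0.179
gripper_force: 21.5
```

>>> step_arm(targets="0 1 0 0;0 2 0 0;0 2 0 0;0 2 0 0")

```text
t: 13.15
tcp_pos: [0.5895, -0.089, 0.2088]
tool_rot: [0.656, 0.755, -0.002, -0.006]
force: [-7.3, 4.0, 7.1]
finger_gap: 0.184
gripper_force: 21.7
```

>>> step_arm(targets="0 1 0 0;0 2 0 0;0 2 0 0;0 2 0 0")

```text
t: 13.55
tcp_pos: [0.5901, -0.0889, 0.2088]
tool_rot: [0.656, 0.755, -0.004, -0.007]
force: [-10.2, 3.7, 9.4]
finger_gap: 0.178
gripper_force: 21.9
```

The foot is on the block: the rail has stopped and the push rose from about 4 N to 10 N. I'll check by camera before handing in.

Run:
```python
from h import *
P=np.load('P.npy')
im=snap('scene')
cv2.imwrite('pics/s5.png',cv2.resize(im[130:300,120:310,::-1],None,fx=3,fy=3))
print([(x['position'],x['p']) for x in manip.mark_of('scene','foot_mid')[:2]])
for l in(.4,.46,.5):print(l,proj('scene',world(foot(l,2.58),P)).round(1))
s=manip.sense();print(s['t'],s['tcp_pos'],s['force'],abs(s['qd']).max())
d=(s['tcp_pos']-[P[0],P[1],0]);x=np.cos(P[2])*d[0]+np.sin(P[2])*d[1];print('lean~',.44+np.arcsin(x/.2))
```

```text
[([216.9, 261.3], 0.67)]
0.4 [216.4 259.8]
0.46 [216.6 260.9]
0.5 [216.8 261.5]
13.65 [ 0.59005295 -0.08885465  0.20881482] [-10.82027904   2.84844111   9.33062761] 0.0012814523399174854
lean~ 0.47277060877497956
```

View pics/s5.png

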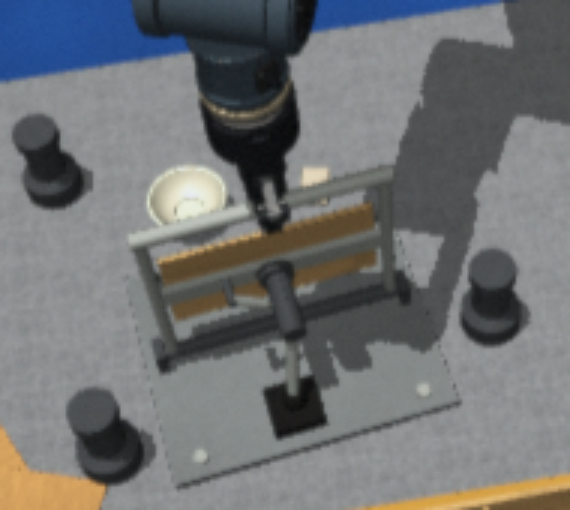

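The frame is upright, the foot is on the black block (crop position 292,400), and the bystanders haven't moved. I'm handing in.

```bash
python3 -c "
from station import manip
print(manip.sign_off())"
```

```text
the job is handed in; nothing more can be done
None
```

I snapped the kickstand fully down and raised the frame until the foot came to rest on its rubber block. I handed the job in with the gripper holding the rail there at about 11 N of push; the hand-in call didn't report a verdict.

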